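# Fetch the parts vial from behind the loupe and pot

## Task

The glass vial stands in the deep well of the wooden caddy, hemmed in by the loupe and the steel pot on the cork pads either side of it. First stand both of those upright in the flat aluminium tray, then lift the vial straight out, keep it upright and stand it in the middle of the round cork coaster; only then put the loupe and the pot back, each centred on the very pad it came from. Do not disturb the watch movement or the clear dish.

Things in the scene. Friction and masses are not known exactly. Their poses are not given: they have to be found in the camera images.
- caddy: Fixed dark wooden block, 90 (x) x 144 (y) x 70 mm high, origin at the centre of its underside. In the middle of its top is the vial's well. Two flush round cork pads, 51 mm wide, lie on its top at y = +38 and -38 mm: one carries the loupe, the other the pot (either way round).
- well (a point): Centre of the well's mouth, level with the block's top, axes as the caddy's. The well is round, 22 mm wide, 60 mm deep. Two upright aluminium guard plates, 4 mm thick (x), 30 mm wide (y), 34 mm high, stand on the block at x = +20 and -20 mm: between them a 36 mm wide corridor runs along y, so fingers can close on the vial only along the caddy's y.
- tray: Fixed flat aluminium tray, empty, 120 (x) x 200 (y) mm outside, rim 7 mm high, walls and floor 4 mm thick. Origin at the centre of its underside.
- coaster: Fixed round cork coaster, 60 mm wide and 4 mm thick. Origin at the centre of its underside.
- loupe: Loose black watchmaker's eye loupe with a thin steel band, standing on its wide end: a straight cylinder 34 mm wide up to 30 mm, then tapering to 26 mm at its full height of 42 mm; 30 g. Origin at the centre of its underside, z up. Starts on one of the caddy's pads (70 mm above the table).
- pot: Loose round lidded steel pot, closed, the lid one with it: 46 mm wide, 36 mm high to the lid, a 12 mm wide knob on top up to 45 mm; 90 g. Origin at the centre of its underside, z up. Starts on the caddy's other pad (70 mm above the table).
- vial: Loose tall amber glass vial with a white cap, a cylinder 20 mm wide and 96 mm high, 45 g. Origin at the centre of its underside, z up. Starts upright in the caddy's well, its foot 10 mm above the table and 36 mm of it showing above the block.
- movement: Loose brass watch movement on a square black holder, 40 x 40 mm, 18 mm high, standing on the table about 85 mm from the coaster's centre, in its +x direction. To be left alone. Origin at the centre of its underside.
- dish: Loose clear round plastic dish, 52 mm wide, 14 mm high, standing on the table about 95 mm from the caddy's centre, on its -x side (towards the robot). To be left alone. Origin at the centre of its underside.
Things that resemble listed ones, but are neither listed nor needed, are in the scene too. Leave any green or red look-alike of the loupe alone.

How it is judged (in metres and radians):
On the way, in this order (a step that is already met when the one before it is completed fails the run):
1. loupe and pot both stand released in the tray, the vial still in its well (x of loupe in the frame of tray between -0.06 and 0.06 m and y of loupe in the frame of tray between -0.1 and 0.1 m and z of each of loupe, pot in the frame of tray below 0.012 m and angle between each of loupe, pot's own z axis and vertical below 0.15 rad and contact force between the fingers and loupe below 0.3 N and linear speed of each of loupe, pot below 0.02 m/s and x of pot in the frame of tray between -0.06 and 0.06 m and y of pot in the frame of tray between -0.1 and 0.1 m and contact force between the fingers and pot below 0.3 N and distance of vial from where it was at the start of the episode below 0.015 m), for 0.2 s.
2. the vial stands released and upright on the coaster, loupe and pot still in the tray (horizontal distance between vial and coaster below 0.013 m and z of vial in the frame of coaster between 0.001 and 0.008 m and angle between each of vial, loupe, pot's own z axis and vertical below 0.15 rad and contact force between the fingers and vial below 0.3 N and linear speed of each of vial, loupe, pot below 0.02 m/s and x of loupe in the frame of tray between -0.06 and 0.06 m and y of loupe in the frame of tray between -0.1 and 0.1 m and z of each of loupe, pot in the frame of tray below 0.012 m and contact force between the fingers and loupe below 0.3 N and x of pot in the frame of tray between -0.06 and 0.06 m and y of pot in the frame of tray between -0.1 and 0.1 m and contact force between the fingers and pot below 0.3 N), for 0.2 s.
At the end, for the whole second after the job is handed in: The vial stands upright on the coaster, within 13 mm of its centre; the loupe and the pot each stand upright within 14 mm of where they stood at the start; all released and at rest (horizontal distance between vial and coaster below 0.013 m and z of vial in the frame of coaster between 0.001 and 0.008 m and angle between each of vial, loupe, pot's own z axis and vertical below 0.15 rad and contact force between the fingers and vial below 0.3 N and linear speed of each of vial, loupe, pot below 0.02 m/s and distance of each of loupe, pot from where it was at the start of the episode below 0.014 m and contact force between the fingers and loupe below 0.3 N and contact force between the fingers and pot below 0.3 N); the robot touches nothing.
It fails at once if the vial is tipped by more than 30 degrees (angle between vial's own z axis and vertical above 0.52 rad).
It fails at once if the watch movement is shifted by more than 15 mm (distance of movement from where it was at the start of the episode above 0.015 m).
It fails at once if the clear dish is shifted by more than 15 mm (distance of dish from where it was at the start of the episode above 0.015 m).
It also fails if it takes over 133 s, if anything falls off the work surface, if the arm or the gripper's body presses on something with over 40 N, if the wrist force passes 120 N, or if a joint passes its speed limit or range.

## Robot

A 6-joint arm with a two-finger parallel gripper is mounted at the origin on the work surface. World frame = base frame: x ahead of the robot, y to its left, z up, the work surface at z = 0. Lengths are in mm, angles in rad, forces in N, time in s.
With the tool pointing down it reaches from about 300 to 775 mm from the base axis. Payload 14.6 kg.
Tool frame: the origin (TCP) lies on the mounting face of the last link; the fingertips stand 199 mm ahead of it and the grasp point (between the pads) lies 180 mm ahead of it; z points along the fingers, y is the line along which they close (so a half turn about z gives the same grasp; the last joint's range is limited). The gripper opens to 94 mm and grips with 3 to 60 N. Pads are 16 mm wide; open, the fingers measure 119 mm over their backs; the gripper's body (75 mm by 177 mm) begins 78 mm behind the grasp point.
Start: joints at [-1.312, 0.3, 1.521, -0, 1.321, -0.067], TCP at [176.03, -521.061, 404.646] pointing down, gripper open.
Joint ranges: [-3.03, 3.03], [-0.79, 2.21], [0.23, 2.52], [-1.04, 4.18], [0, 3.07], [-2.55, 2.55]. Speed limits (rad/s): [2.22, 2.22, 2.57, 3.14, 3.14, 3.14].

## Interface

Orientations are given as [roll, pitch, yaw] about the fixed x, y, z axes, in that order (R = Rz(yaw) Ry(pitch) Rx(roll)).
In Python, from cell import manip gives the robot as it stands. The module is installed in compiled form; this text tells all that it offers.
- The arm moves only by the shell command python3 -m creep 'ROWS' [FORCE]. ROWS is a JSON object of lists of equal length, an entry for each row: "slide": the shift along the world's x, y, z in cm, a list of three; "turn": the turn about the world's z in rad; "claw": the opening, from 0 (shut) to 1 (fully open). A call has 1 to 8 rows; each row shifts and turns the commanded pose from where the row before left it; what a row does not reach is not made up. A row lasts 1/8 s, in which the tool goes at most 62.5 mm and 10.7 degrees, less where a joint would pass 70% of its speed; a pose out of reach is approached as far as the arm can. A call with a gripper value outside its range is refused whole. The fingers move at their own pace and stop on an object; FORCE is the grip in N (left out, the last holds). Time passes only in rows, so rows that do not move let the fingers close. It gives the time, the measured TCP pose, the force, the opening and the grip force at its end, in the units of the state.
- manip.read_state(): the state, without advancing time (a new reading comes with each control period).
- manip.camera(name): name is "scene" or "top"; returns (picture, depth): 480x640x3 uint8, red, green, blue; 480x640 float32, mm along the optical axis (not along the pixel's ray), 0 where there is no reading.
- manip.calibration(name): a dict with "intrinsics" (3x3 intrinsics, pixels), "pose" (4x4, takes a point from camera to world coordinates). Camera axes: x right, y up, looking along -z (the intrinsics and any distortion apply to the point x, -y, -z); pixel columns grow to the right and rows downward; lengths in mm; the calibration is good to about 2 mm. A picture is of the moment at which its call begins. calibration takes no time and is no camera call.
- manip.sign_off(): hands the job in; it is judged then, once.
Trained networks look in the newest picture that a camera, given by its name, has taken for a name from the list of things; names that differ only in an ending like _2 or _b are one class to them, and where a whole thing is asked for, a point or a joint stands for the part that bears it (a point fixed in the world has none). Each returns a list of dicts, best first, with "score" (0 to 1); they miss things now and then, are a little off and sometimes report something else, mostly with a low value. They report only what shows in the picture. A call takes as long as a camera call. They do not tell look-alikes from the thing itself.
- manip.cut_out(query, camera): "mask" (480x640 bool, what is visible of it) and "position" ([column, row] in pixels, amid what is visible of it).
The state is a dict: "clock": time; "joints": joint angles; "qd": joint speeds; "effort": joint torques, N m; "eef_pos": TCP position; "eef_rot": TCP orientation; "wrist_force": force on the tool from outside, world axes, zero at the start; "moment": the same for the moment, N m; "finger_gap": finger opening in mm; "finger_force": force on a finger pad.
Only numpy, scipy, OpenCV 4.12 (cv2) and the standard library are available. Lean on these libraries where they do the work, as an engineer would, in place of code of your own. Each camera call takes 0.05 s, during which the arm holds its last target. There are 200 camera calls.

## Working session

There is one attempt and no reset: what is moved stays moved. The work goes in short steps, Python scripts to look and compute and a shell command to move; the robot and the scene stay as the last step left them, time stands still between calls to the robot, and variables do not carry over. Pictures are saved under pics/ and viewed, at most 14 in all, crops included, and the job is handed in when it is done.

```bash
mkdir -p pics
cat > h.py <<'E'
from cell import manip
import numpy as np, cv2
def pix2w(cam,u,v,d):
    c=manip.calibration(cam);K=np.array(c["intrinsics"]);P=np.array(c["pose"])
    x=(u-K[0,2])/K[0,0]*d;y=(v-K[1,2])/K[1,1]*d
    return (np.stack([x,-y,-d,np.ones_like(d)],-1)@P.T)[...,:3]
def cloud(cam,depth):
    v,u=np.mgrid[0:480,0:640].astype(float)
    return pix2w(cam,u,v,depth.astype(float))
E
python3 - <<'E'
from h import *
for c in ("scene","top"):
    im,d=manip.camera(c); cv2.imwrite(f"pics/{c}0.png",im[...,::-1]); np.save(f"{c}.npy",d); np.save(f"{c}_im.npy",im)
    W=cloud(c,d); cal=manip.calibration(c); print(c,[k for k in cal],np.round(cal["pose"],2).tolist())
    for q in ["caddy","tray","coaster","loupe","pot","vial","movement","dish"]:
        for r in manip.cut_out(q,c)[:4]:
            m=r["mask"]&(d>0); p=W[m]
            print(q,round(r["score"],2),np.round(r["position"]),m.sum(),np.round(np.median(p,0)),np.round(np.percentile(p,2,0)),np.round(np.percentile(p,98,0))) if m.sum() else print(q,r["score"],r["position"])
print(manip.read_state())
E
```

```text
scene ['intrinsics', 'pose'] [[-0.75, -0.4, 0.53, 1173.24], [0.66, -0.44, 0.61, 778.78], [-0.01, 0.81, 0.59, 785.98], [0.0, 0.0, 0.0, 1.0]]
caddy 0.89 [408. 298.] 3585 [527. 293.  57.] [462. 191.   2.] [548. 340. 100.]
tray 0.57 [250. 192.] 1862 [ 479. -304.    4.] [ 411. -407.    0.] [ 548. -212.    8.]
coaster 0.71 [273. 264.] 393 [612. -19.   4.] [584. -50.  -1.] [638.   8.   7.]
loupe 0.92 [394. 340.] 417 [615. 325.  29.] [594. 308.   1.] [623. 335.  44.]
loupe 0.81 [484. 313.] 409 [421. 390.  28.] [400. 371.   0.] [429. 402.  44.]
loupe 0.72 [466. 346.] 458 [514. 418.  28.] [491. 399.   0.] [521. 429.  44.]
loupe 0.57 [426. 284.] 394 [509. 307.  97.] [493. 290.  71.] [517. 318. 114.]
pot 0.57 [396. 261.] 475 [499. 231. 105.] [469. 208.  73.] [513. 249. 116.]
vial 0.73 [412. 272.] 164 [498. 269.  97.] [487. 256.  70.] [505. 274. 107.]
movement 0.69 [252. 283.] 304 [698.  11.  10.] [674. -11.   1.] [714.  25.  18.]
movement 0.22 [407. 300.] 3445 [528. 294.  57.] [463. 192.   4.] [548. 340.  99.]
dish 0.59 [454. 286.] 193 [389. 293.  11.] [364. 265.   1.] [459. 331.  71.]
dish 0.54
[... 1126 characters left out ...]
] [711.  23.  19.]
{'clock': 0.9, 'joints': array([-1.31164488e+00,  2.99896777e-01,  1.52100132e+00,  6.55901517e-06,
        1.32069433e+00, -6.65570596e-02]), 'qd': array([ 0.00148114,  0.00073212, -0.00034021, -0.0003035 , -0.00035179,
       -0.00068297]), 'effort': array([-2.00899791e-03, -5.31658995e+01, -3.52910399e+01,  7.07592652e-02,
        2.13344616e-02, -1.77443758e-05]), 'eef_pos': array([ 176.00684023, -521.06807359,  404.64679077]), 'eef_rot': array([ 3.14159201e+00, -6.32586005e-06,  3.25706883e-01]), 'wrist_force': array([ 0.07897946, -0.82853468, -0.11651751]), 'moment': array([-0.0254931 , -0.02177134,  0.00339433]), 'finger_force': 0.0, 'finger_gap': 94.18699587827969}
```

Run:
```python
from h import *
im=np.load("top_im.npy")[...,::-1]
cv2.imwrite("pics/topcrop.png",cv2.resize(im[190:330,120:270],None,fx=4,fy=4,interpolation=cv2.INTER_CUBIC))
d=np.load("top.npy");W=cloud("top",d)
P=W.reshape(-1,3)[d.ravel()>0]
def rng(p): return len(p),np.round(p.mean(0),1),np.round(cv2.minAreaRect(p[:,:2].astype(np.float32)),2) if 0 else cv2.minAreaRect(p[:,:2].astype(np.float32))
def near(c,r,lo,hi):
    return P[(np.hypot(P[:,0]-c[0],P[:,1]-c[1])<r)&(P[:,2]>lo)&(P[:,2]<hi)]
for n,c,r,lo,hi in [("loupe top",(497,298),20,108,118),("pot lid",(486,226),26,102,111),("knob",(486,226),26,112,118),("vial top",(491,262),14,102,111),("caddy top",(490,262),100,66,74),("tray rim",(475,-308),140,5.5,9),("tray floor",(475,-308),140,2,5.5),("coaster",(609,-19),40,2,6)]:
    p=near(c,r,lo,hi)
    if len(p)>2: print(n,rng(p))
```

```text
loupe top (114, array([497.5, 300.8, 111.6]), ((497.0648498535156, 300.2146911621094), (22.991392135620117, 27.866125106811523), 63.280418395996094))
pot lid (408, array([487.2, 227.6, 105.7]), ((487.4945068359375, 227.49423217773438), (42.39999008178711, 44.87994384765625), 0.5172138214111328))
knob (28, array([487.4, 227.7, 114.8]), ((487.8387145996094, 227.41810607910156), (9.419382095336914, 9.676947593688965), 89.03551483154297))
vial top (89, array([492.4, 263.5, 105.4]), ((490.7159118652344, 261.7272033691406), (24.72772789001465, 18.63605499267578), 55.206886291503906))
caddy top (2163, array([492.1, 265.1,  69.3]), ((492.5448913574219, 264.886962890625), (144.87522888183594, 89.87589263916016), 81.00052642822266))
tray rim (865, array([ 476.5, -310. ,    6.6]), ((475.9510803222656, -308.5716552734375), (230.5726318359375, 247.31419372558594), 37.577720642089844))
tray floor (4829, array([ 478.3, -308.8,    3.4]), ((475.3868713378906, -309.51300048828125), (275.3509521484375, 276.72265625), 87.60983276367188))
coaster (535, array([609. , -18.3,   3.6]), ((607.6820068359375, -18.071273803710938), (77.18893432617188, 74.34273529052734), 84.65567779541016))
```

View pics/scene0.png

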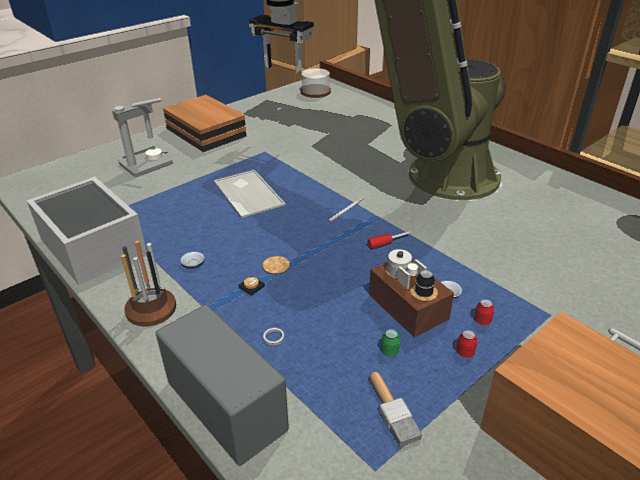

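View pics/topcrop.png

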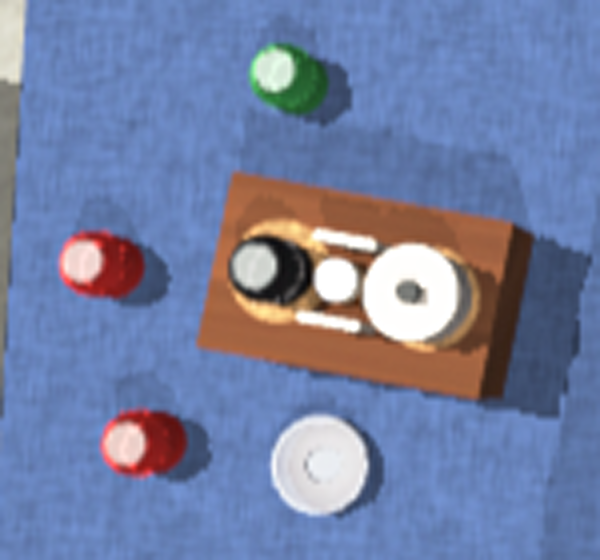

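Scene: the black loupe on the caddy is at scene px (426,284), top px (189,258). Its look-alikes are red (484,313), red (467,346) and green (390,343). The crop confirms the black one sits on the pad, with the pot at the other end, the vial between them and the dish on the near side. The caddy yaw is about -9°.

```bash
python3 -m creep '{"slide":[[4,4.5,0],[4,4.5,0],[4,4.5,0],[4,4.5,0],[4,4.5,0],[4,4.5,0],[4,4.5,0],[4,4.5,0]],"turn":[0.18,0.18,0.18,0.18,0.18,0.18,0.01,0],"claw":[1,1,1,1,1,1,1,1]}'; python3 -m creep '{"slide":[[0,5.8,0],[0,5.8,0],[0,5.8,0],[0,5.8,0],[0,5.8,0],[0,5.8,0],[0,5.8,0],[0,5.8,0]],"turn":[0,0,0,0,0,0,0,0],"claw":[1,1,1,1,1,1,1,1]}'
```

```text
clock: 1.9
eef_pos: [497.1, -159.3, 404.9]
eef_rot: [3.141, 0.0, 1.416]
wrist_force: [0.9, 0.1, 0.5]
finger_gap: 94.0
finger_force: 0.0
clock: 2.9
eef_pos: [495.7, 304.9, 404.8]
eef_rot: [3.141, -0.0, 1.416]
wrist_force: [0.4, -0.8, 0.2]
finger_gap: 94.0
finger_force: 0.0
```

```bash
python3 -m creep '{"slide":[[0.2,-0.3,-2],[0,0,-3],[0,0,-3],[0,0,-2],[0,0,-1.5],[0,0,-1],[0,0,-0.6],[0,0,0]],"turn":[0,0,0,0,0,0,0,0],"claw":[0.7,0.7,0.7,0.7,0.7,0.7,0.7,0.7]}'
python3 - <<'E'
from h import *
im,d=manip.camera("scene"); cv2.imwrite("pics/g1.png",cv2.resize(im[200:340,330:500,::-1],None,fx=4,fy=4,interpolation=cv2.INTER_CUBIC))
E
```

```text
clock: 3.9
eef_pos: [498.1, 299.9, 273.7]
eef_rot: [-3.142, 0.0, 1.416]
wrist_force: [-0.7, -0.5, -0.0]
finger_gap: 66.0
finger_force: 0.0
```

View pics/g1.png

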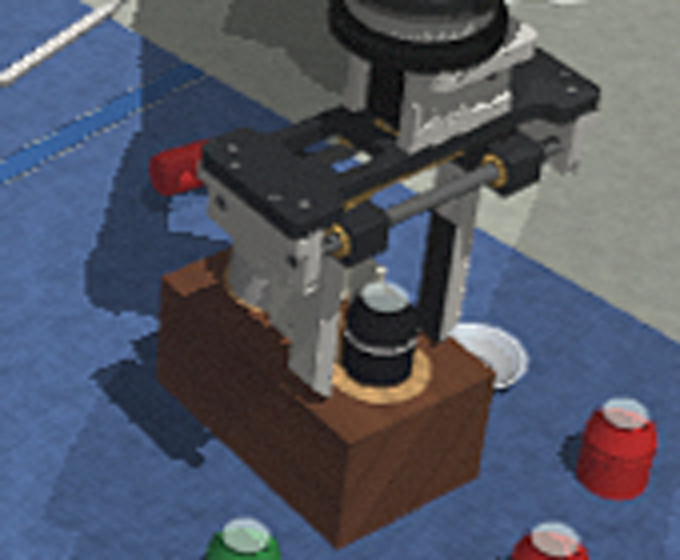

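The fingers straddle the loupe (crop ~(380,340)), clear of the plates. Closing now, with a 2 mm trim in y.

```bash
python3 -m creep '{"slide":[[0,0.2,0],[0,0,0],[0,0,0],[0,0,0],[0,0,0],[0,0,0],[0,0,0],[0,0,0]],"turn":[0,0,0,0,0,0,0,0],"claw":[0.7,0.3,0.3,0.3,0.3,0.3,0.3,0.3]}' 15
```

```text
clock: 4.95
eef_pos: [498.0, 301.9, 273.7]
eef_rot: [3.142, 0.0, 1.416]
wrist_force: [0.3, -0.3, 1.5]
finger_gap: 34.1
finger_force: 15.0
```

```bash
python3 -m creep '{"slide":[[0,0,1],[0,0,3],[0,0,4],[0,0,4],[0,-2,0],[0,-4,0],[0,-5.5,0],[0,-5.5,0]],"turn":[0,0,0,0,0,0,0,0],"claw":[0.3,0.3,0.3,0.3,0.3,0.3,0.3,0.3]}'; python3 -m creep '{"slide":[[0,-5.5,0],[0,-5.5,0],[0,-5.5,0],[0,-5.5,0],[0,-5.5,0],[0,-5.5,0],[-1,-3.5,0],[-1,-1.5,0]],"turn":[0,0,0,0,0,0,0,0],"claw":[0.3,0.3,0.3,0.3,0.3,0.3,0.3,0.3]}'
```

```text
clock: 5.95
eef_pos: [497.5, 129.9, 393.0]
eef_rot: [-3.141, 0.0, 1.416]
wrist_force: [0.7, -0.1, -0.8]
finger_gap: 33.6
finger_force: 15.0
clock: 6.95
eef_pos: [476.9, -249.8, 392.7]
eef_rot: [-3.14, -0.001, 1.414]
wrist_force: [0.8, -0.3, -1.5]
finger_gap: 33.5
finger_force: 15.0
```

```bash
python3 -m creep '{"slide":[[0,-0.5,-4],[0,-0.5,-5],[0,0,-4],[0,0,-2.5],[0,0,-1.5],[0,0,-0.8],[0,0,-0.4],[0,0,-0.2]],"turn":[0,0,0,0,0,0,0,0],"claw":[0.3,0.3,0.3,0.3,0.3,0.3,0.3,0.3]}';  python3 -m creep '{"slide":[[0,0,0],[0,0,0]],"turn":[0,0],"claw":[0.3,0.3]}'
```

```text
clock: 7.95
eef_pos: [478.1, -258.1, 210.1]
eef_rot: [3.141, 0.0, 1.416]
wrist_force: [-0.5, -1.1, -0.2]
finger_gap: 33.4
finger_force: 15.0
clock: 8.2
eef_pos: [478.1, -258.1, 210.0]
eef_rot: [3.141, 0.0, 1.416]
wrist_force: [-0.3, 0.2, 0.2]
finger_gap: 33.5
finger_force: 15.0
```

```bash
python3 -m creep '{"slide":[[0,0,-0.1],[0,0,-0.1],[0,0,0],[0,0,0],[0,0,0],[0,0,0],[0,0,1],[0,0,3]],"turn":[0,0,0,0,0,0,0,0],"claw":[0.3,0.3,0.42,0.5,0.55,0.55,0.55,0.55]}';  python3 -m creep '{"slide":[[0,0,5],[0,0,5],[0,0,5],[0,5.5,0],[0,5.5,0],[0,5.5,0],[0,5.5,0],[0,5.5,0]],"turn":[0,0,0,0,0,0,0,0],"claw":[0.6,0.6,0.8,0.8,0.8,0.8,0.8,0.8]}';python3 -m creep '{"slide":[[0,5.5,0],[0,5.5,0],[0,5.5,0],[0,5.5,0],[0,3.7,0]],"turn":[0,0,0,0,0],"claw":[0.8,0.8,0.8,0.8,0.8]}'
```

```text
clock: 9.2
eef_pos: [477.8, -257.9, 247.6]
eef_rot: [-3.139, -0.001, 1.416]
wrist_force: [0.7, 0.0, 1.0]
finger_gap: 51.6
finger_force: 0.0
clock: 10.2
eef_pos: [477.5, 18.7, 398.5]
eef_rot: [3.14, -0.0, 1.416]
wrist_force: [-0.1, 0.4, 0.0]
finger_gap: 75.1
finger_force: 0.0
clock: 10.82
eef_pos: [477.4, 276.1, 398.4]
eef_rot: [3.141, -0.0, 1.417]
wrist_force: [1.1, -0.0, -0.6]
finger_gap: 75.0
finger_force: 0.0
```

```bash
python3 -m creep '{"slide":[[0.5,-2.5,0],[0.5,-2.4,0],[0,0,-3],[0,0,-3.5],[0,0,-2.5],[0,0,-1.8],[0,0,-1],[0,0,-0.5]],"turn":[0,0,0,0,0,0,0,0],"claw":[0.8,0.8,0.8,0.8,0.8,0.8,0.8,0.8]}'
python3 - <<'E'
from h import *
im,d=manip.camera("scene"); s=lambda a:cv2.resize(a,(400,400),interpolation=cv2.INTER_CUBIC)
cv2.imwrite("pics/g2.png",np.hstack([s(im[140:260,190:310,::-1]),s(im[200:340,340:480,::-1])]))
print(manip.read_state()["eef_pos"])
W=cloud("scene",d); 
for r in manip.cut_out("loupe","scene"): print(r["score"],r["position"],np.percentile(W[r["mask"]],[5,95],axis=0).round())
E
```

```text
clock: 11.82
eef_pos: [488.1, 225.0, 274.8]
eef_rot: [3.141, -0.0, 1.416]
wrist_force: [0.2, 0.6, 0.0]
finger_gap: 75.2
finger_force: 0.0
[488.03292953 224.91318964 274.42198489]
0.76 [483.5, 313.8] [[404. 373.   2.]
 [428. 401.  44.]]
0.75 [467.6, 342.2] [[497. 402.   2.]
 [521. 429.  44.]]
0.74 [255.9, 196.2] [[ 474. -265.    5.]
 [ 498. -242.   47.]]
0.63 [392.7, 340.3] [[599. 312.   6.]
 [623. 334.  44.]]
```

View pics/g2.png

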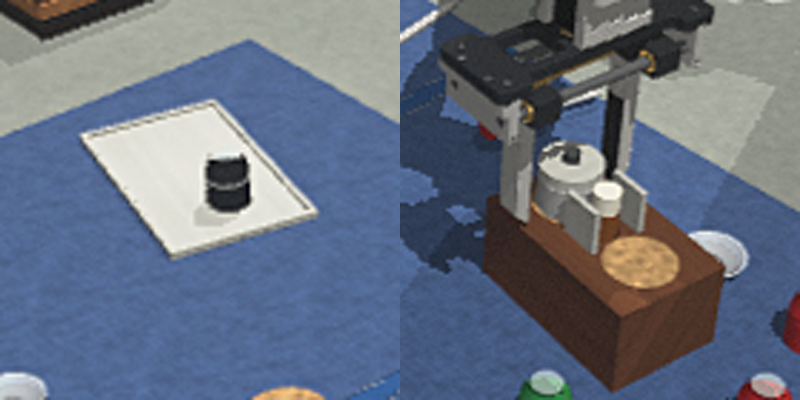

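The loupe stands in the tray (crop (228,182)), and the fingers straddle the pot (570,180). Gripping the pot.

```bash
python3 -m creep '{"slide":[[0,0.25,0.1],[0,0,0],[0,0,0],[0,0,0],[0,0,0],[0,0,0],[0,0,0],[0,0,0]],"turn":[0,0,0,0,0,0,0,0],"claw":[0.8,0.6,0.4,0.4,0.4,0.4,0.4,0.4]}' 25; python3 -m creep '{"slide":[[0,0,1],[0,0,3],[0,0,4],[0,0,4],[0,-2,0],[0,-4,0],[0,-5.5,0],[0,-5.5,0]],"turn":[0,0,0,0,0,0,0,0],"claw":[0.4,0.4,0.4,0.4,0.4,0.4,0.4,0.4]}'; python3 -m creep '{"slide":[[0,-5.5,0],[0,-5.5,0],[0,-5.5,0],[0,-5.5,0],[0,-5.5,0],[0,-5.5,0],[-0.5,-5,0],[-0.5,-3,0]],"turn":[0,0,0,0,0,0,0,0],"claw":[0.4,0.4,0.4,0.4,0.4,0.4,0.4,0.4]}'
```

```text
clock: 12.92
eef_pos: [488.0, 227.4, 275.7]
eef_rot: [-3.142, -0.0, 1.416]
wrist_force: [-1.7, -0.1, 2.0]
finger_gap: 45.3
finger_force: 25.0
clock: 13.92
eef_pos: [487.5, 55.4, 394.9]
eef_rot: [-3.141, 0.0, 1.416]
wrist_force: [0.7, -0.3, -0.8]
finger_gap: 45.9
finger_force: 25.0
clock: 14.92
eef_pos: [476.8, -355.1, 394.4]
eef_rot: [-3.14, -0.001, 1.414]
wrist_force: [-0.4, 0.7, -1.5]
finger_gap: 45.5
finger_force: 25.0
```

```bash
python3 -m creep '{"slide":[[-0.3,0,-4],[0,0,-5],[0,0,-4],[0,0,-2.5],[0,0,-1.5],[0,0,-0.8],[0,0,-0.4],[0,0,-0.1]],"turn":[0,0,0,0,0,0,0,0],"claw":[0.4,0.4,0.4,0.4,0.4,0.4,0.4,0.4]}';  python3 -m creep '{"slide":[[0,0,0],[0,0,0]],"turn":[0,0],"claw":[0.4,0.4]}'
```

```text
clock: 15.92
eef_pos: [475.1, -352.6, 213.1]
eef_rot: [3.141, 0.0, 1.416]
wrist_force: [0.8, 0.0, 0.0]
finger_gap: 45.7
finger_force: 25.0
clock: 16.18
eef_pos: [475.1, -352.6, 213.1]
eef_rot: [3.141, 0.0, 1.416]
wrist_force: [-0.1, 0.2, -0.9]
finger_gap: 45.6
finger_force: 25.0
```

```bash
python3 -m creep '{"slide":[[0,0,-0.2],[0,0,-0.12],[0,0,0],[0,0,0],[0,0,0],[0,0,0],[0,0,1],[0,0,3]],"turn":[0,0,0,0,0,0,0,0],"claw":[0.4,0.4,0.53,0.58,0.63,0.63,0.63,0.63]}';  python3 -m creep '{"slide":[[0,0,5],[0,0,5],[0,0,5],[0,5.5,0],[0,5.5,0],[0,5.5,0],[0,5.5,0],[0,5.5,0]],"turn":[0,0,0,0.175,0.175,0.175,0.175,0.175],"claw":[0.63,0.63,0.63,0.63,0.63,0.63,0.63,0.63]}';python3 -m creep '{"slide":[[0.3,5.5,0],[0.3,5.5,0],[0.3,5.5,0],[0.3,5.5,0],[0.3,5.5,0],[0,4,0],[0,2,0],[0,0,0]],"turn":[0.175,0.175,0.175,0.171,0,0,0,0],"claw":[0.6,0.6,0.6,0.6,0.6,0.6,0.6,0.6]}'
python3 - <<'E'
from h import *
im,d=manip.camera("scene"); W=cloud("scene",d)
for q in("loupe","pot"):
  for r in manip.cut_out(q,"scene"):
    p=np.percentile(W[r["mask"]],[5,95],axis=0).round()
    if p[0,1]<0: print(q,r["score"],p)
E
```

```text
clock: 17.18
eef_pos: [474.8, -352.4, 249.3]
eef_rot: [-3.14, -0.001, 1.416]
wrist_force: [-0.2, -0.4, -0.2]
finger_gap: 59.2
finger_force: 0.0
clock: 18.18
eef_pos: [474.5, -75.8, 400.3]
eef_rot: [3.141, 0.001, 2.296]
wrist_force: [-1.0, 0.2, 0.7]
finger_gap: 59.2
finger_force: 0.0
clock: 19.18
eef_pos: [489.9, 257.7, 399.6]
eef_rot: [-3.141, 0.0, 2.988]
wrist_force: [0.4, -0.3, -0.9]
finger_gap: 56.4
finger_force: 0.0
loupe 0.78 [[ 472. -267.    6.]
 [ 498. -242.   47.]]
pot 0.77 [[ 463. -364.    6.]
 [ 501. -329.   45.]]
```

```bash
python3 -m creep '{"slide":[[0.3,0.7,0],[0,0,-2],[0,0,-3],[0,0,-3],[0,0,-2],[0,0,-1.5],[0,0,-0.6],[0,0,-0.2]],"turn":[0,0,0,0,0,0,0,0],"claw":[0.6,0.6,0.6,0.6,0.6,0.6,0.6,0.6]}'
python3 - <<'E'
from h import *
im,d=manip.camera("scene"); s=lambda a:cv2.resize(a,(400,400),interpolation=cv2.INTER_CUBIC)
cv2.imwrite("pics/g3.png",np.hstack([s(im[140:260,190:310,::-1]),s(im[220:320,360:460,::-1])]))
print(manip.read_state()["eef_pos"])
E
```

```text
clock: 20.32
eef_pos: [493.2, 264.4, 276.6]
eef_rot: [3.141, 0.0, 2.987]
wrist_force: [-0.1, -0.4, -0.1]
finger_gap: 56.4
finger_force: 0.0
[493.15617442 264.44176989 276.65931701]
```

View pics/g3.png

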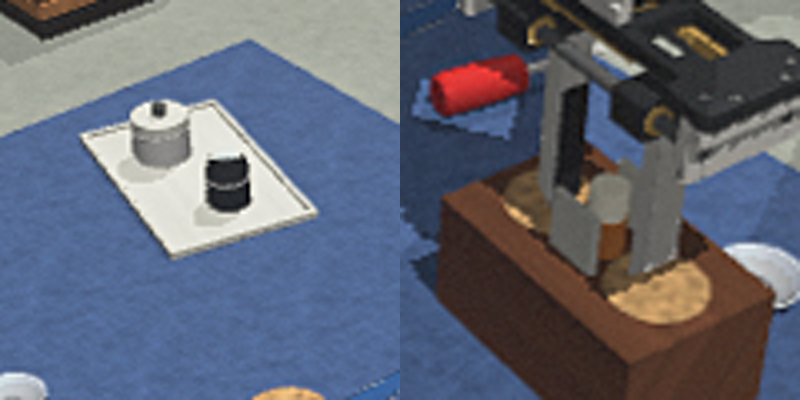

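The pot (160,135) and loupe (228,182) stand upright in the tray. The fingers straddle the vial (612,210) inside the corridor. Gripping and lifting straight up.

```bash
python3 -m creep '{"slide":[[0,0,-0.2],[0,0,0],[0,0,0],[0,0,0],[0,0,0],[0,0,0],[0,0,0],[0,0,0]],"turn":[0,0,0,0,0,0,0,0],"claw":[0.5,0.35,0.15,0.15,0.15,0.15,0.15,0.15]}' 15; python3 -m creep '{"slide":[[0,0,0.5],[0,0,1],[0,0,1.5],[0,0,2],[0,0,2],[0,0,2],[0,0,2],[0,0,1.5]],"turn":[0,0,0,0,0,0,0,0],"claw":[0.15,0.15,0.15,0.15,0.15,0.15,0.15,0.15]}'
```

```text
clock: 21.38
eef_pos: [493.1, 264.4, 274.6]
eef_rot: [3.141, 0.0, 2.987]
wrist_force: [0.2, 0.3, 1.4]
finger_gap: 19.4
finger_force: 15.0
clock: 22.38
eef_pos: [492.9, 264.4, 401.3]
eef_rot: [3.141, 0.001, 2.987]
wrist_force: [-0.5, 1.1, -1.5]
finger_gap: 19.9
finger_force: 15.0
```

Run:
```python
from h import *
for c in("top","scene"):
    im,d=manip.camera(c); W=cloud(c,d)
    hsv=cv2.cvtColor(im,cv2.COLOR_RGB2HSV)
    m=(hsv[...,0]<30)&(hsv[...,1]>60)&(np.hypot(W[...,0]-609,W[...,1]+19)<42)
    p=W[m&(d>0)]; (e,ax,a)=cv2.minAreaRect(p[:,:2].astype(np.float32)); print(c,m.sum(),p.mean(0).round(1),np.round(e,1),np.round(ax,1),np.median(p[:,2]).round(1))
    r=manip.cut_out("vial",c)
    for q in r[:2]: 
        v=W[q["mask"]]; print("vial",q["score"],v.mean(0).round(1),np.percentile(v,[3,97],axis=0).round())
```

```text
top 606 [609.  -19.4   3.3] [609.  -19.2] [58.4 59.2] 3.3
scene 370 [610.3 -19.    3.5] [608.8 -19.5] [61.5 57.7] 3.4
vial 0.84 [501.  267.3 177.5] [[493. 259. 141.]
 [506. 274. 231.]]
vial 0.57 [ 490.  -288.9    8.7] [[ 414. -403.    0.]
 [ 547. -207.    8.]]
```

```bash
python3 -m creep '{"slide":[[1,-2,0],[1.5,-4,0],[2,-5,0],[2,-5,0],[2,-5,0],[1.5,-4,0],[1,-2.4,0],[0.6,-1,0]],"turn":[0,0,0,0,0,0,0,0],"claw":[0.15,0.15,0.15,0.15,0.15,0.15,0.15,0.15]}'; python3 -m creep '{"slide":[[0,0,-2],[0,0,-3],[0,0,-3],[0,0,-2],[0,0,-1],[0,0,-0.5],[0,0,0],[0,0,0]],"turn":[0,0,0,0,0,0,0,0],"claw":[0.15,0.15,0.15,0.15,0.15,0.15,0.15,0.15]}'
```

```text
clock: 23.58
eef_pos: [609.3, -20.7, 398.4]
eef_rot: [-3.141, -0.002, 2.985]
wrist_force: [0.3, -0.0, -0.1]
finger_gap: 19.9
finger_force: 15.0
clock: 24.58
eef_pos: [609.1, -19.5, 285.2]
eef_rot: [3.142, 0.001, 2.987]
wrist_force: [-0.2, -0.3, -0.3]
finger_gap: 19.7
finger_force: 15.0
```

```bash
python3 -m creep '{"slide":[[0,0,-0.7],[0,0,-0.5],[0,0,-0.3],[0,0,0],[0,0,0]],"turn":[0,0,0,0,0],"claw":[0.15,0.15,0.15,0.15,0.15]}'
python3 - <<'E'
from h import *
im,d=manip.camera("scene"); s=lambda a:cv2.resize(a,(600,600),interpolation=cv2.INTER_CUBIC)
cv2.imwrite("pics/g4.png",s(im[190:310,215:335,::-1]))
E
```

```text
clock: 25.2
eef_pos: [609.1, -19.6, 269.6]
eef_rot: [-3.142, 0.0, 2.987]
wrist_force: [-0.2, 1.1, -0.7]
finger_gap: 19.4
finger_force: 15.0
```

View pics/g4.png

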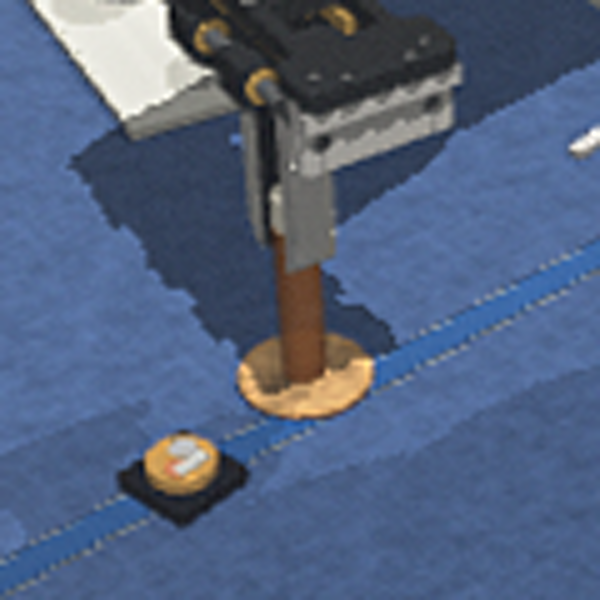

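The vial is upright with its foot on the coaster's middle (305,375), and the movement (185,470) is untouched. Lowering the last millimetre and releasing.

```bash
python3 -m creep '{"slide":[[0,0,-0.1],[0,0,0],[0,0,0],[0,0,0],[0,0,0],[0,0,0],[0,0,0],[0,0,0]],"turn":[0,0,0,0,0,0,0,0],"claw":[0.15,0.15,0.24,0.3,0.4,0.5,0.5,0.5]}';  python3 -m creep '{"slide":[[0,0,1],[0,0,2],[0,0,3],[0,0,4],[0,0,3],[0,0,0],[0,0,0],[0,0,0]],"turn":[0,0,0,0,0,0,0,0],"claw":[0.5,0.5,0.5,0.5,0.5,0.5,0.5,0.5]}'
python3 - <<'E'
from h import *
for c in("scene","top"):
  im,d=manip.camera(c);W=cloud(c,d)
  for q in("vial","pot","loupe"):
   for r in manip.cut_out(q,c)[:5]:
    v=W[r["mask"]&(d>0)]
    if v[:,1].mean()<100: t=v[v[:,2]>np.percentile(v[:,2],97)-4]; print(c,q,r["score"],np.percentile(v,[3,97],axis=0).round(),"top",t.mean(0).round(1))
E
```

```text
clock: 26.25
eef_pos: [609.0, -19.6, 268.4]
eef_rot: [-3.142, -0.0, 2.987]
wrist_force: [0.4, -0.2, 0.2]
finger_gap: 46.8
finger_force: 0.0
clock: 27.25
eef_pos: [609.0, -19.6, 397.3]
eef_rot: [-3.141, -0.002, 2.987]
wrist_force: [-0.3, 0.4, -0.2]
finger_gap: 47.0
finger_force: 0.0
scene vial 0.68 [[604. -24.  11.]
 [621.  -9. 100.]] top [611.6 -18.1  99.3]
scene pot 0.78 [[ 461. -371.    5.]
 [ 501. -329.   46.]] top [ 481.  -348.4   45.3]
scene loupe 0.75 [[ 469. -271.    4.]
 [ 498. -241.   48.]] top [ 485.7 -251.7   50.9]
top pot 0.62 [[ 456. -371.   14.]
 [ 495. -329.   48.]] top [ 475.6 -351.3   48.3]
top loupe 0.83 [[ 463. -275.    3.]
 [ 494. -241.   48.]] top [ 478.3 -257.2   46.4]
```

```bash
python3 -m creep '{"slide":[[-1.7,-4.2,0],[-1.7,-4.2,0],[-1.7,-4.2,0],[-1.7,-4.2,0],[-1.7,-4.2,0],[-1.7,-4.2,0],[-1.7,-4.2,0],[-1.5,-3.9,0]],"turn":[-0.175,-0.175,-0.175,-0.175,-0.175,-0.175,-0.175,-0.175],"claw":[0.63,0.63,0.63,0.63,0.63,0.63,0.63,0.63]}'; python3 -m creep '{"slide":[[0,0,-3],[0,0,-3],[0,0,0],[0,0,0]],"turn":[-0.171,0,0,0],"claw":[0.63,0.63,0.63,0.63]}'
```

```text
clock: 28.65
eef_pos: [474.2, -354.0, 398.6]
eef_rot: [3.141, 0.0, 1.581]
wrist_force: [0.4, -0.1, -0.7]
finger_gap: 59.3
finger_force: 0.0
clock: 29.15
eef_pos: [475.3, -352.6, 339.8]
eef_rot: [3.14, 0.001, 1.416]
wrist_force: [-0.5, -0.7, -0.3]
finger_gap: 59.2
finger_force: 0.0
```

```bash
python3 -m creep '{"slide":[[0,0,-3],[0,0,-3],[0,0,-3],[0,0,-2],[0,0,-1.2],[0,0,-0.6],[0,0,-0.2],[0,0,0]],"turn":[0,0,0,0,0,0,0,0],"claw":[0.63,0.63,0.63,0.63,0.63,0.63,0.63,0.63]}'; python3 -m creep '{"slide":[[0,0,0],[0,0,0],[0,0,0],[0,0,0],[0,0,0],[0,0,1],[0,0,3],[0,0,5]],"turn":[0,0,0,0,0,0,0,0],"claw":[0.4,0.4,0.4,0.4,0.4,0.4,0.4,0.4]}' 25; python3 -m creep '{"slide":[[0,0,5],[0,0,4],[0,2,0],[0,4,0],[0,5.5,0],[0,5.5,0],[0,5.5,0],[0,5.5,0]],"turn":[0,0,0,0,0,0,0,0],"claw":[0.4,0.4,0.4,0.4,0.4,0.4,0.4,0.4]}'
```

```text
clock: 30.15
eef_pos: [475.1, -352.7, 209.0]
eef_rot: [3.141, 0.0, 1.416]
wrist_force: [-0.2, 0.4, 0.3]
finger_gap: 58.8
finger_force: 0.0
clock: 31.15
eef_pos: [474.8, -352.4, 298.5]
eef_rot: [-3.139, -0.002, 1.416]
wrist_force: [0.9, -0.9, -0.4]
finger_gap: 45.3
finger_force: 25.0
clock: 32.15
eef_pos: [474.2, -70.3, 387.5]
eef_rot: [-3.14, -0.0, 1.416]
wrist_force: [0.8, 1.0, -1.0]
finger_gap: 45.4
finger_force: 25.0
```

```bash
python3 -m creep '{"slide":[[0,5.5,0],[0.4,5.5,0],[0.4,5.5,0],[0.5,5.5,0],[0,4,0],[0,2.2,0],[0,1,0],[0,0,0]],"turn":[0,0,0,0,0,0,0,0],"claw":[0.4,0.4,0.4,0.4,0.4,0.4,0.4,0.4]}'
```

```text
clock: 33.15
eef_pos: [487.7, 219.5, 387.9]
eef_rot: [-3.141, 0.001, 1.416]
wrist_force: [0.1, 0.6, -0.7]
finger_gap: 45.6
finger_force: 25.0
```

```bash
python3 -m creep '{"slide":[[0,0.8,-1],[0,0,-3],[0,0,-3],[0,0,-2],[0,0,-1.2],[0,0,-0.7],[0,0,-0.1],[0,0,0]],"turn":[0,0,0,0,0,0,0,0],"claw":[0.4,0.4,0.4,0.4,0.4,0.4,0.4,0.4]}'; python3 -m creep '{"slide":[[0,0,0],[0,0,0]],"turn":[0,0],"claw":[0.4,0.4]}'
```

```text
clock: 34.15
eef_pos: [488.1, 227.5, 279.0]
eef_rot: [3.141, -0.0, 1.416]
wrist_force: [0.0, -0.4, -0.9]
finger_gap: 45.5
finger_force: 25.0
clock: 34.4
eef_pos: [488.0, 227.5, 278.8]
eef_rot: [3.141, -0.0, 1.416]
wrist_force: [-1.1, -0.7, -0.2]
finger_gap: 45.3
finger_force: 25.0
```

Lowering 3.5 mm, releasing, then going back to the tray for the loupe at (478,-258).

```bash
python3 -m creep '{"slide":[[0,0,-0.2],[0,0,-0.15],[0,0,0],[0,0,0],[0,0,0],[0,0,0],[0,0,1],[0,0,3]],"turn":[0,0,0,0,0,0,0,0],"claw":[0.4,0.4,0.55,0.65,0.7,0.7,0.7,0.7]}';  python3 -m creep '{"slide":[[0,0,4],[0,0,4],[0,-5.5,0],[0,-5.5,0],[0,-5.5,0],[0,-5.5,0],[0,-5.5,0],[0,-5.5,0]],"turn":[0,0,0,0,0,0,0,0],"claw":[0.7,0.7,0.7,0.6,0.6,0.6,0.6,0.6]}';python3 -m creep '{"slide":[[-0.3,-5.5,0],[-0.3,-5.5,0],[-0.4,-3,0],[0,-1.5,0],[0,0,0]],"turn":[0,0,0,0,0],"claw":[0.6,0.6,0.6,0.6,0.6]}'
```

```text
clock: 35.4
eef_pos: [487.9, 227.4, 314.9]
eef_rot: [-3.14, 0.001, 1.416]
wrist_force: [-0.6, 0.4, 0.3]
finger_gap: 65.5
finger_force: 0.0
clock: 36.4
eef_pos: [487.6, -104.3, 395.9]
eef_rot: [3.14, 0.0, 1.416]
wrist_force: [1.2, -0.0, 0.3]
finger_gap: 56.5
finger_force: 0.0
clock: 37.02
eef_pos: [478.1, -257.6, 395.2]
eef_rot: [3.141, -0.0, 1.415]
wrist_force: [0.8, 0.1, -0.0]
finger_gap: 56.3
finger_force: 0.0
```

```bash
python3 -m creep '{"slide":[[0,0,-4],[0,0,-5],[0,0,-4],[0,0,-2.8],[0,0,-1.6],[0,0,-0.8],[0,0,-0.4],[0,0,0]],"turn":[0,0,0,0,0,0,0,0],"claw":[0.6,0.6,0.6,0.6,0.6,0.6,0.6,0.6]}'; python3 -m creep '{"slide":[[0,0,0],[0,0,0],[0,0,0],[0,0,0],[0,0,0],[0,0,1],[0,0,3],[0,0,5]],"turn":[0,0,0,0,0,0,0,0],"claw":[0.3,0.3,0.3,0.3,0.3,0.3,0.3,0.3]}' 15; python3 -m creep '{"slide":[[0,0,5],[0,0,4],[0,2,0],[0,4,0],[0,5.5,0],[0,5.5,0],[0,5.5,0],[0,5.5,0]],"turn":[0,0,0,0,0,0,0,0],"claw":[0.3,0.3,0.3,0.3,0.3,0.3,0.3,0.3]}'
```

```text
clock: 38.02
eef_pos: [478.2, -257.6, 209.5]
eef_rot: [3.141, 0.0, 1.416]
wrist_force: [0.2, -0.4, -0.0]
finger_gap: 56.2
finger_force: 0.0
clock: 39.02
eef_pos: [477.8, -257.4, 299.2]
eef_rot: [-3.139, -0.001, 1.416]
wrist_force: [0.6, -0.4, 0.4]
finger_gap: 33.4
finger_force: 15.0
clock: 40.02
eef_pos: [477.2, 24.7, 388.1]
eef_rot: [-3.14, 0.0, 1.416]
wrist_force: [2.1, -1.1, -0.8]
finger_gap: 33.5
finger_force: 15.0
```

```bash
python3 -m creep '{"slide":[[0.4,5.5,0],[0.4,5.5,0],[0.4,5.5,0],[0.4,5,0],[0.4,3.3,0],[0,2,0],[0,0.5,0],[0,0,0]],"turn":[0,0,0,0,0,0,0,0],"claw":[0.3,0.3,0.3,0.3,0.3,0.3,0.3,0.3]}'
```

```text
clock: 41.02
eef_pos: [498.0, 294.9, 388.8]
eef_rot: [-3.141, 0.0, 1.415]
wrist_force: [-0.0, -0.7, -0.7]
finger_gap: 33.3
finger_force: 15.0
```

```bash
python3 -m creep '{"slide":[[0,0.7,-1],[0,0,-3],[0,0,-3],[0,0,-2],[0,0,-1.2],[0,0,-0.7],[0,0,-0.3],[0,0,0]],"turn":[0,0,0,0,0,0,0,0],"claw":[0.3,0.3,0.3,0.3,0.3,0.3,0.3,0.3]}'; python3 -m creep '{"slide":[[0,0,0],[0,0,0]],"turn":[0,0],"claw":[0.3,0.3]}'
```

```text
clock: 42.02
eef_pos: [498.1, 302.5, 277.3]
eef_rot: [3.141, -0.0, 1.416]
wrist_force: [0.1, -0.1, -0.3]
finger_gap: 33.2
finger_force: 15.0
clock: 42.28
eef_pos: [498.0, 302.5, 277.3]
eef_rot: [3.141, -0.0, 1.416]
wrist_force: [-0.5, -0.3, 0.4]
finger_gap: 33.6
finger_force: 15.0
```

```bash
python3 -m creep '{"slide":[[0,0,-0.1],[0,0,-0.1],[0,0,0],[0,0,0],[0,0,0],[0,0,0],[0,0,1],[0,0,3]],"turn":[0,0,0,0,0,0,0,0],"claw":[0.3,0.3,0.42,0.5,0.6,0.6,0.6,0.6]}';  python3 -m creep '{"slide":[[0,0,4],[0,0,4],[0,0,2],[0,-5.5,0],[0,-5.5,0],[0,-5.5,0],[0,-5.5,0],[0,-5.5,0]],"turn":[0,0,0,0,0,0,0,0],"claw":[0.6,0.6,0.6,0.6,0.6,0.6,0.6,0.6]}';python3 -m creep '{"slide":[[0,-5.5,0],[0,-5.5,0],[0,-5.5,0],[0,-3,0],[0,0,0],[0,0,0]],"turn":[0,0,0,0,0,0],"claw":[0.6,0.6,0.6,0.6,0.6,0.6]}'
python3 - <<'E'
from h import *
d=manip.camera("top")[1];W=cloud("top",d);P=W.reshape(-1,3)[d.ravel()>0]
for n,c,r,lo,hi in [("loupe top",(497,298),20,108,118),("pot lid",(486,226),26,102,111),("knob",(486,226),26,112,118),("vial top",(609,-19),20,94,104)]:
    p=P[(np.hypot(P[:,0]-c[0],P[:,1]-c[1])<r)&(P[:,2]>lo)&(P[:,2]<hi)]; print(n,len(p),p.mean(0).round(1) if len(p) else 0)
im,d=manip.camera("scene"); s=lambda a:cv2.resize(a,(400,400),interpolation=cv2.INTER_CUBIC)
cv2.imwrite("pics/end.png",np.hstack([s(im[190:310,215:335,::-1]),s(im[220:340,360:480,::-1])]))
E
```

```text
clock: 43.28
eef_pos: [497.9, 302.4, 314.8]
eef_rot: [-3.14, 0.001, 1.416]
wrist_force: [-0.2, 1.2, 0.7]
finger_gap: 56.4
finger_force: 0.0
clock: 44.28
eef_pos: [497.6, 25.8, 415.9]
eef_rot: [3.14, -0.0, 1.416]
wrist_force: [0.5, -0.4, -0.2]
finger_gap: 56.2
finger_force: 0.0
clock: 45.02
eef_pos: [498.0, -166.9, 415.3]
eef_rot: [3.141, -0.0, 1.416]
wrist_force: [0.2, 0.0, 1.6]
finger_gap: 56.3
finger_force: 0.0
loupe top 122 [498.3 300.2 111.4]
pot lid 418 [488.5 227.3 105.7]
knob 30 [488.4 227.4 114.7]
vial top 84 [608.2 -19.1  99.4]
```

View pics/end.png

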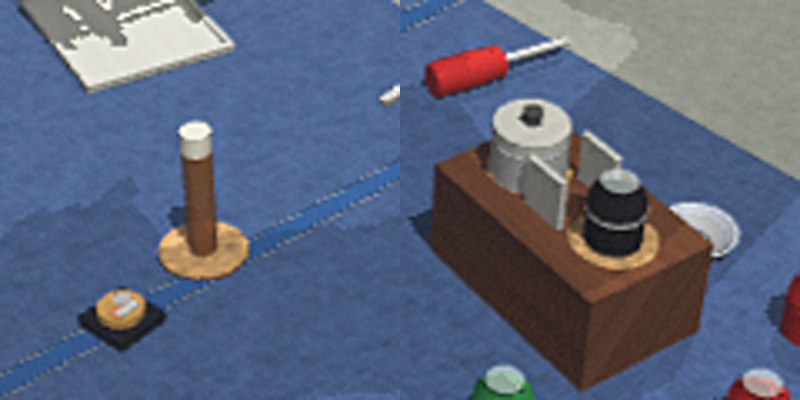

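The vial stands on the coaster (205,245), and the pot (530,145) and loupe (615,215) are back on their pads within about 1 mm. The movement and dish are undisturbed, so I'm handing in.

```bash
python3 -c "
from cell import manip
print(manip.sign_off())"
```

```text
the job is handed in; nothing more can be done
None
```

Job handed in at about 45 s on the robot's clock: by the last camera check the vial stands upright on the coaster within about 1 mm of its centre, the loupe and pot are back on their own pads within about 1 mm, and the movement and dish look undisturbed; the hand-in reported no verdict.

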